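# Latch the dryer's filter cassette shut

### The arm

A 7-joint arm with a two-finger parallel gripper is mounted at the origin on the work surface; the furniture and walls round the work are solid. World frame = base frame: x ahead of the robot, y to its left, z up, the work surface at z = 0. Lengths are in mm, angles in rad, forces in N, time in s.
With the tool pointing down it reaches from about 400 to 875 mm from the base axis. Payload 4.4 kg.
Tool frame: the origin (TCP) lies between the finger pads; the fingertips stand ctrl.tip_reach ahead of it and the grasp point (between the pads) lies 8 mm behind it (ctrl.tip_reach is the distance from the TCP to the fingertips, in mm); z points along the fingers, y is the direction in which the jaws open and shut (so a half turn about z gives the same grasp; the last joint's range is limited). The gripper opens to 85 mm and grips with 20 to 120 N. Pads are 22 mm wide; open, the fingers measure 114 mm over their backs; the gripper's body (76 mm by 85 mm) begins 54 mm behind the grasp point. The pads swing forward as they close: fully open they stand 13 mm farther back than shut.
Start: joints at [-1.355, 0.628, 0.038, 1.517, -0.027, 0.996, -0.02], TCP at [180.73, 624.383, 209.713] pointing down, gripper open.
Joint ranges: [-3.06, 3.06], [-0.37, 2.12], [-1.25, 1.32], [0.18, 2.47], [-1.1, 4.24], [0.23, 1.98], [-2.94, 2.94]. Speed limits (rad/s): [2.57, 2.57, 3.14, 3.14, 3.14, 3.14, 3.14].

### API

Orientations are given as [roll, pitch, yaw] about the fixed x, y, z axes, in that order (R = Rz(yaw) Ry(pitch) Rx(roll)).
In Python, from cell import status, viewer, order, ctrl gives the robot as it stands.
- The arm moves only by the tool play_rows, never from a script. Its argument "series" is a list of rows, each a list of 5 numbers: the shift along the tool's x, y, z in cm, then the turn about the tool's z in degrees, then the closure, from 0 (fully open) to 1 (shut). In form: [[x, y, z, yaw, gripper], ...]. A call has 1 to 8 rows; each row is the pose to reach, as a shift and turn from the pose commanded when the call began, along the tool's axes at that moment; what a row does not reach only later rows make up. A row lasts 1/10 s, in which the tool goes at most 50 mm and 8.59 degrees, less where a joint would pass 70% of its speed; a pose out of reach is approached as far as the arm can. A call with a gripper value outside its range is refused whole. The fingers move at their own pace and stop on an object; the grip force is fixed at half the most. Time passes only in rows, so rows that repeat a pose let the fingers close. It gives the time, the measured TCP pose, the force and the opening at its end, in the units of the state.
- status.read_state(): the state, without advancing time (a new reading comes with each control period).
- viewer.get_image(name): name is "side" or "top" or "wrist"; returns a dict with "img" (384x512x3 uint8, red, green, blue), "vfov" (degrees; the focal length in pixels is half the picture's height over the tangent of half this angle, whatever the lens; pixels are square), "cx", "cy" (the principal point, pixels), "rvec" (rotation vector, rad) and "tvec" (3), from world to camera coordinates, as OpenCV has them; the wrist camera has in their place "tool_from_camera" (4x4, takes a point from camera to tool coordinates, whose origin is the TCP and whose axes are the flange's). Camera axes: x right, y down, z forward; pixel columns grow to the right and rows downward; lengths in mm; the calibration is good to about 2 mm. The wrist camera is an equidistant fisheye: a pixel r from the principal point sees the ray r / f radians off the axis. A picture is of the moment at which its call begins: read the wrist's pose just before it. There is no depth.
- order.finish_job(): hands the job in, once; it reports no verdict.
The state is a dict: "clock": time; "qpos": joint angles; "qd": joint speeds; "tau": joint torques, N m; "eef_pos": TCP position; "tool_rot": TCP orientation; "force": force on the tool from outside, world axes, zero at the start; "torque": the same for the moment, N m; "width": finger opening in mm.
Only numpy, scipy, OpenCV 4.12 (cv2) and the standard library are available. Lean on these libraries where they do the work, as an engineer would, in place of code of your own. Each camera call takes 0.05 s, during which the arm holds its last target. There are 200 camera calls.

### The job

The dryer's filter cassette has been cleaned and its sprung white end cover still stands a few millimetres open. Push the latch's red lever fully forward towards the cover, press the claw down over the keeper on the cover until it catches, then swing the lever back and down over centre until it lies right down on its rubber rest and holds the cover shut. Feel your way and do not force the claw or lever, and leave the things round the cassette where they are.

Things in the scene. Friction and masses are not known exactly. Their poses are not given: they have to be found in the camera images.
- cassette: filter cassette, fixed to the worktop: grey housing 125 (x) x 130 (y) x 75 mm high with finned sides, white sliding cover at its +x end, steel draw latch on top along the line y = 0. Origin: on the worktop, on the cassette's middle line; +x from housing to cover, z up. Housing spans x = -105 to +20 mm. 'Elevation' below: angle up from this +x
- lever_pivot (a point): centre of the lever's hinge pin (axis along cassette y) on the housing: x = -12, y = 0, z = 91 mm in the cassette frame
- lever_rest: black rubber rest on the housing, 10 x 14 x 9.5 mm high, 40 to 50 mm behind (-x of) the lever pivot; origin: centre of its underside, z its own up. It is screw-adjusted: its top is 85.7 to 89.3 mm above the worktop, to be felt. The closed lever lies flat on it. The lever may press on it with 35 N at most
- end_cover: white end cover, 50 (x) x 130 x 75 mm, slides along cassette x; springs push it open with 3 N, rising to 6.5 N when shut. Origin: at worktop level, middle of its face that meets the housing; axes as the cassette's. Origin at x = 27 mm in the cassette frame when open (7 mm gap), 20 mm when shut. Carries the steel keeper
- keeper_mark (a point): point on the cover's top (z = 75 mm), 18 mm +x of the cover's origin. The keeper is a steel lip 22 mm wide here: top at z = 94 mm; outer (+x) side bevelled from the top down to z = 87 mm, below that the upright hooking face. The keeper is screw-adjusted and not measured: the hooking face lies within 2 mm either side of this point along x; the bevel's top edge is 5.5 mm -x of the face
- lever (a joint): latch lever's hinge. 0 = fully forward on its stop, handle at 75 degrees elevation, leaning to the cover; grows as the handle swings up, back (-x) and down to the rest, pointing to -x (1.79 to 1.89, as the rest is set). Friction (0.14 N m) holds it where it is left; past dead centre (near 1.6) it may not snap home by itself.  Peak resistance about 14 N at the grip
- lever_tip (a point): outer end of the lever's handle, 58 mm from the pivot. Handle: steel with a red grip, 20 mm wide along the hinge pin, 6 mm thick (3 mm either side of the line from pivot to tip)
- claw_arm (a joint): hinge of the claw on the lever's cross pin. Claw's elevation = lever + claw_arm (rad). Light friction keeps it where it is left. With the lever at 0 the nose meets the keeper's bevel at elevations of about -0.1 to -0.25; pressing it over takes 4 to 15 N; below about -0.3 it has caught, and at about -0.37 the top plate sits on the keeper's lip and stops
- claw_hook: steel claw. Origin on the lever's cross pin, which is 14 mm from the lever pivot (straight above it when the lever reads 0); x along the claw to its nose, z its upper side. Top plate 22 (x) x 30 x 3 mm, centred at x = 51 mm, upper face at z = 9.4 mm. A spring lets it draw out up to 10 mm (4 N per mm). Claw and keeper may press on each other with 50 N at most; the closed latch's pull is 15 to 40 N
- claw_nose (a point): inner lower edge of the claw's nose, which is turned down at the claw's outer end: 58 mm out from the cross pin, 5.6 mm below its line
- soap_bar: pink bar of soap, 48 x 75 x 20 mm, loose, a bystander; origin: centre of its underside
- dosing_cup: small translucent plastic cup, 63 mm across, 49 mm high, loose, a bystander; origin: centre of its underside
- tape_roll: roll of beige tape lying flat, 98 mm across, 25 mm high, loose, a bystander; origin: centre of its underside
- lever_sole (a point): point on the lever's underside (the side that meets the rest), 45 mm from the pivot; home, it is on the rest's top, 9.5 mm above the rest's origin

How it is judged (in metres and radians):
On the way:
1. with the lever still forward, the claw's nose is down behind the keeper's hooking face (claw hooked) (value of joint lever below 0.5 rad and z of claw_nose in the frame of cassette below 0.0855 m and x of claw_nose in the frame of end_cover above 0.0145 m and contact force between claw_hook and end_cover above 0.5 N), for 0.2 s.
At the end, for the whole second after the job is handed in: The lever lies home on its rest, at rest (its underside within 1 mm of the rest's top, lever above 1.7); the claw is hooked on the keeper (nose lower than 87.5 mm) and pulls on it with more than 4 N; the cover is drawn shut to within 1 mm (its origin below x = 21 mm in the cassette frame) (value of joint lever above 1.7 rad and z of lever_sole in the frame of lever_rest below 0.0105 m and x of end_cover in the frame of cassette below 0.021 m and z of claw_nose in the frame of cassette below 0.0875 m and contact force between claw_hook and end_cover above 4 N and velocity of joint lever between -0.05 and 0.05 rad/s); the robot touches nothing.
It fails at once if the claw and the cover's keeper are pressed together with more than 50 N (contact force between claw_hook and end_cover above 50 N).
It fails at once if the lever is pressed on its rubber rest with more than 35 N (contact force between lever_rest and anything else above 35 N).
It fails at once if the soap, cup or tape roll is moved by more than 30 mm (distance of any of soap_bar, dosing_cup, tape_roll from where it was at the start of the episode above 0.03 m).
It also fails if it takes over 72 s, if anything falls off the work surface, if the arm or the gripper's body presses on something with over 40 N, if the wrist force passes 120 N, or if a joint passes its speed limit or range.

## Working session

There is one attempt and no reset: what is moved stays moved. The work goes in short steps, Python scripts to look and compute and a tool call to move; the robot and the scene stay as the last step left them, time stands still between calls to the robot, and variables do not carry over. Pictures are saved under pics/ and viewed, about 8 in all and at most 12, crops included, and the job is handed in when it is done.

Besides the shell and the picture viewer there is one more tool, called as name([rows], argument=value, ...), one row to a line, values as JSON. play_rows: Moves the arm, as the interface text tells. Its arguments: {"type":"object","properties":{"series":{"type":"array","items":{"type":"array","items":{"type":"number"}}}},"required":["series"]}

```bash
ls; mkdir -p pics
python3 - <<'E'
from cell import status, viewer, order, ctrl
import cv2, numpy as np
print(status.read_state()); print(ctrl.tip_reach)
ims=[]
for n in ("side","top"):
    d=viewer.get_image(n); cv2.imwrite(f"pics/{n}0.png",d["img"][...,::-1]); ims.append(d["img"][...,::-1])
    np.savez(f"{n}0.npz",**d); print({k:v for k,v in d.items() if k!="img"})
cv2.imwrite("pics/a.png",cv2.resize(np.vstack(ims),None,fx=.78,fy=.78))
E
```

```text
pics
{'clock': 0.0, 'qpos': array([-1.3548099 ,  0.6293364 ,  0.0384654 ,  1.51837364, -0.02702536,
        0.99628458, -0.01996532]), 'qd': array([-0.00146545,  0.00023485,  0.00012314,  0.00033321, -0.00042813,
       -0.00166776,  0.00012066]), 'tau': array([ 4.51010455e-04, -5.63390851e+01,  1.22701652e+00, -1.93448263e+01,
        1.12043135e-02,  1.04500356e-02, -1.01621175e-06]), 'eef_pos': array([180.54104087, 623.73328055, 208.79404116]), 'tool_rot': array([-3.13970931e+00,  1.68782080e-05,  2.85980802e+00]), 'force': array([-0.18093569, -0.5202084 ,  0.07929324]), 'torque': array([-0.01632139, -0.02833192,  0.04026435]), 'width': 85.36705535624934}
11.0
{'vfov': 46.273932031282484, 'cx': 261.8319523141325, 'cy': 191.88013792155618, 'rvec': array([ 0.78303863, -2.69641439,  0.91968042]), 'tvec': array([360.28653917, 379.04061236, 690.02756169])}
{'vfov': 50.24979088388491, 'cx': 251.90293629561077, 'cy': 196.09744285291052, 'rvec': array([ 2.1997851 , -2.20812816,  0.05029459]), 'tvec': array([-134.8074214 ,  512.30164119,  936.06207834])}
```

View pics/a.png

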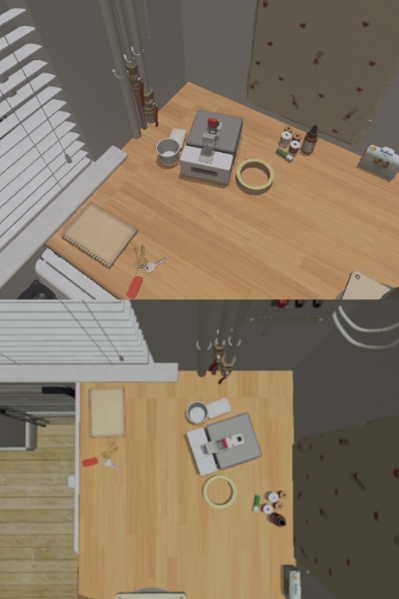

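```bash
cat > h.py <<'E'
import numpy as np, cv2
from scipy.spatial.transform import Rotation as Ro
def K(d):
    h=d["img"].shape[0]; f=h/2/np.tan(np.radians(float(d["vfov"]))/2)
    return np.array([[f,0,float(d["cx"])],[0,f,float(d["cy"])],[0,0,1]])
def proj(d,P): return cv2.projectPoints(np.float64(P).reshape(-1,1,3),d["rvec"],d["tvec"],K(d),None)[0][:,0]
def ray(d,uv):
    R=cv2.Rodrigues(d["rvec"])[0]; o=-R.T@d["tvec"]
    v=R.T@np.linalg.inv(K(d))@np.array([uv[0],uv[1],1.]); return o,v/np.linalg.norm(v)
def onz(d,uv,z):
    o,v=ray(d,uv); return o+v*(z-o[2])/v[2]
def tri(rays):
    A=sum(np.eye(3)-np.outer(v,v) for o,v in rays); b=sum((np.eye(3)-np.outer(v,v))@o for o,v in rays)
    p=np.linalg.solve(A,b); return p,[np.linalg.norm(np.cross(p-o,v)) for o,v in rays]
E
python3 - <<'E'
from h import *
s=dict(np.load("side0.npz"));t=dict(np.load("top0.npz"))
for d in (s,t):
    print(proj(d,[[0,0,0],[180,624,209],[400,400,0]]), ray(d,(256,192)))
a=cv2.resize(s["img"][130:260,180:380,::-1],None,fx=4,fy=4,interpolation=cv2.INTER_CUBIC)[:,:800]
cv2.imwrite("pics/b.png",a)
b=cv2.resize(t["img"][120:270,220:380,::-1],None,fx=4,fy=4,interpolation=cv2.INTER_CUBIC)
cv2.imwrite("pics/c.png",b)
E
```

```text
[[ 496.44439324  438.70491101]
 [  43.86619765 1199.7036021 ]
 [ 122.18058521  539.45337088]] (array([233.72607171, 294.78323013, 779.80201503]), array([ 0.34402245, -0.50672452, -0.79049277]))
[[ 192.94114106  420.16689059]
 [-172.89174918  378.92235097]
 [  20.70044017  245.27858786]] (array([ 473.92945051, -131.3530069 ,  956.54351205]), array([ 0.04994614, -0.01573854, -0.9986279 ]))
```

View pics/b.png

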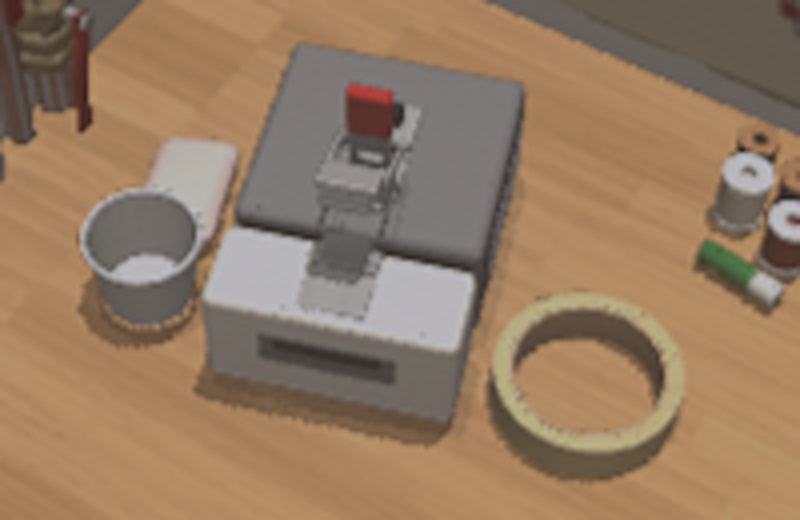

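View pics/c.png

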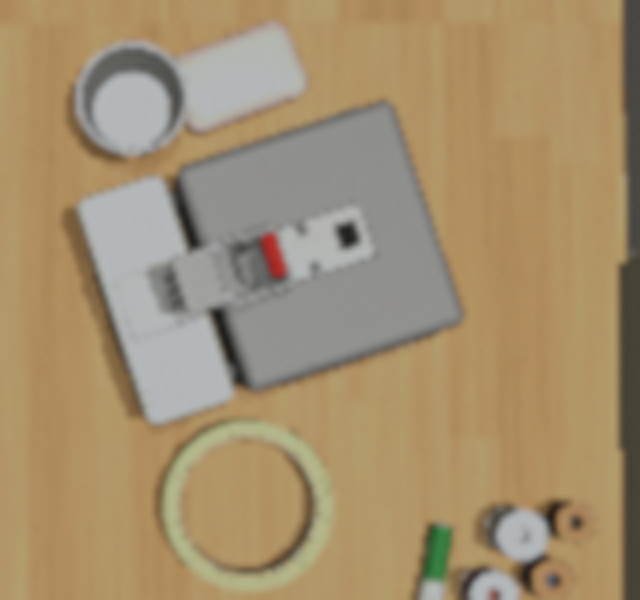

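```bash
cat > fit.py <<'E'
from h import *
s=dict(np.load("side0.npz"));t=dict(np.load("top0.npz"))
T=lambda u,v:(u/4+220-.4,v/4+120-.4); S=lambda u,v:(u/4+180-.4,v/4+130-.4)
names=["H -y?-x","","",""]
# housing top, order: (back,A),(back,B),(front,B),(front,A)
ht=[T(390,102),T(460,318),T(250,388),T(180,170)]
hs=[S(302,45),S(523,88),S(490,268),S(238,222)]
P=[]
for a,b in zip(ht,hs):
    p,e=tri([ray(t,a),ray(s,b)]); P.append(p); print("tri",p.round(1),np.round(e,1),"t75",onz(t,a,75).round(1),"s75",onz(s,b,75).round(1))
loc=np.array([[-105,-65],[-105,65],[20,65],[20,-65]]) # sign of y decided below
def fit(Q):
    best=None
    for sg in (1,-1):
        L=loc*[1,sg]; c=L.mean(0); q=Q.mean(0); H=(L-c).T@(Q-q); U,_,V=np.linalg.svd(H); R=V.T@np.diag([1,np.linalg.det(V.T@U.T)])@U.T
        r=(Q-q)-(L-c)@R.T; e=np.abs(r).max()
        if best is None or e<best[0]: best=(e,sg,np.arctan2(R[1,0],R[0,0]),q-R@c)
    return best
for n,Q in (("top",[onz(t,a,75)[:2] for a in ht]),("side",[onz(s,a,75)[:2] for a in hs]),("tri",[p[:2] for p in P])): print(n,fit(np.array(Q)))
for n,uv,z in (("rest",T(347,235),87),("redtop",T(270,257),145),("cup",T(130,98),49),("tape",T(246,505),25),("soap",T(243,78),20)): print(n,onz(t,uv,z).round(1))
# red blob in both
for d in (s,t):
    m=cv2.inRange(cv2.cvtColor(d["img"],cv2.COLOR_RGB2HSV),(0,150,90),(8,255,255))|cv2.inRange(cv2.cvtColor(d["img"],cv2.COLOR_RGB2HSV),(172,150,90),(180,255,255))
    n,l,st,c=cv2.connectedComponentsWithStats(m); print([(x.tolist(),y.round(1)) for x,y in zip(st[1:],c[1:]) if x[4]>15])
E
python3 fit.py
```

```text
tri [ 620.8 -278.6   69.8] [0.8 0.8] t75 [ 619.3 -278.1   75. ] s75 [ 618.7 -274.1   75. ]
tri [ 503.1 -315.4   69.4] [0.9 0.9] t75 [ 502.1 -314.7   75. ] s75 [ 501.7 -310.1   75. ]
tri [ 463.  -203.    63.2] [2. 2.] t75 [ 464.8 -201.2   75. ] s75 [ 457.5 -195.8   75. ]
tri [ 585.5 -164.2   59.2] [1. 1.] t75 [ 582.7 -164.1   75. ] s75 [ 578.7 -153.6   75. ]
top (np.float64(4.113629683068865), 1, np.float64(1.8793402406377253), array([ 529.32278352, -199.04389423]))
side (np.float64(3.7628482594877823), 1, np.float64(1.9013055035296096), array([ 525.37596093, -193.20293753]))
tri (np.float64(4.35014818282103), 1, np.float64(1.8834176688502744), array([ 530.03548868, -199.87195302]))
rest [ 546.2 -252.5   87. ]
redtop [ 530.5 -206.   145. ]
cup [ 626.3 -137.4   49. ]
tape [ 398.1 -202.4   25. ]
soap [ 642.5 -202.7   20. ]
[([267, 152, 11, 4, 32], array([272.2, 153.4])), ([163, 354, 20, 28, 312], array([172.3, 367.7]))]
[([362, 0, 5, 5, 19], array([364.4,   2.1])), ([286, 179, 5, 10, 31], array([287.8, 183.7])), ([105, 203, 20, 11, 153], array([114.7, 208. ]))]
```

```bash
cat >> h.py <<'E'
def mv(st,tgt,yaw):
    """world target -> tool-axis cm shift and deg turn, from the measured pose"""
    R=Ro.from_euler("xyz",st["tool_rot"]).as_matrix(); d=R.T@(np.array(tgt)-st["eef_pos"])/10
    t=-np.degrees((yaw-st["tool_rot"][2]+np.pi)%(2*np.pi)-np.pi); return d.round(2),round(t,1)
E
python3 - <<'E'
from h import *
from cell import status
st=status.read_state(); print(mv(st,[527,-170,290],1.885),mv(st,[400,200,290],1.885))
E
```

```text
(array([-55.35, -66.63,  -8.  ]), np.float64(55.9)) (array([-32.86, -34.62,  -8.05]), np.float64(55.9))
```

play_rows([
  [-32.9, -34.6, -8, 55.9, 1],
  [-32.9, -34.6, -8, 55.9, 1],
  [-32.9, -34.6, -8, 55.9, 1],
  [-32.9, -34.6, -8, 55.9, 1],
  [-32.9, -34.6, -8, 55.9, 1],
  [-32.9, -34.6, -8, 55.9, 1],
  [-32.9, -34.6, -8, 55.9, 1],
  [-32.9, -34.6, -8, 55.9, 1],
])

```text
clock: 0.9
eef_pos: [362.7, 272.2, 276.0]
tool_rot: [-3.141, 0.0, 1.883]
force: [2.5, 0.2, 1.3]
width: -0.2
```

Run:
```python
from h import *
from cell import status
st=status.read_state(); print(st["eef_pos"],st["tool_rot"],st["qpos"],st["width"],mv(st,[527,-170,290],1.885))
```

```text
[362.68685672 272.23632848 276.03573021] [-3.14144081e+00  7.06343371e-05  1.88278449e+00] [-0.99902172  0.27847133  0.37804679  1.95385303 -0.1266934   0.93205235
 -0.24645955] -0.19789377495461424 (array([-47.13,   2.06,  -1.39]), np.float64(-0.1))
```

play_rows([
  [-44, 2, -1, 0, 1],
  [-44, 2, -1, 0, 1],
  [-44, 2, -1, 0, 1],
  [-44, 2, -1, 0, 1],
  [-44, 2, -1, 0, 1],
  [-44, 2, -1, 0, 1],
  [-44, 2, -1, 0, 1],
  [-44, 2, -1, 0, 1],
])

```text
clock: 1.7
eef_pos: [503.0, -102.0, 284.7]
tool_rot: [-3.141, -0.001, 1.884]
force: [1.3, 1.3, 1.2]
width: -0.0
```

play_rows([
  [0, 0, 0, 0, 1],
  [0, 0, 0, 0, 1],
  [0, 0, 0, 0, 1],
])

```text
clock: 2.0
eef_pos: [502.2, -98.8, 284.4]
tool_rot: [-3.141, -0.002, 1.886]
force: [-0.9, 0.8, 0.1]
width: 0.2
```

```bash
cat >> h.py <<'E'
def wshot(name):
    from cell import status, viewer
    st=status.read_state(); d=viewer.get_image("wrist"); d["pos"]=st["eef_pos"]; d["rot"]=st["tool_rot"]
    np.savez(name+".npz",**d); return d
def wray(d,uv):
    f=d["img"].shape[0]/2/np.tan(np.radians(float(d["vfov"]))/2); x=np.array([uv[0]-d["cx"],uv[1]-d["cy"]],float); r=np.linalg.norm(x)+1e-9
    c=np.array([*(x/r*np.sin(r/f)),np.cos(r/f)]); M=d["tool_from_camera"]; R=Ro.from_euler("xyz",d["rot"]).as_matrix()
    return R@M[:3,3]+d["pos"], R@M[:3,:3]@c
def wproj(d,P):
    f=d["img"].shape[0]/2/np.tan(np.radians(float(d["vfov"]))/2); M=np.linalg.inv(d["tool_from_camera"]); R=Ro.from_euler("xyz",d["rot"]).as_matrix()
    p=(np.atleast_2d(P)-d["pos"])@R; p=p@M[:3,:3].T+M[:3,3]; a=np.arctan2(np.hypot(p[:,0],p[:,1]),p[:,2]); n=np.hypot(p[:,0],p[:,1])
    return np.c_[p[:,0]/n*a*f+d["cx"],p[:,1]/n*a*f+d["cy"]]
E
python3 - <<'E'
from h import *
d=wshot("w0"); print(d["pos"],d["rot"],d["tool_from_camera"],d["vfov"],d["cx"],d["cy"])
cv2.imwrite("pics/w0.png",d["img"][...,::-1])
E
```

```text
[502.21693459 -98.78369464 284.40825839] [-3.14064892e+00 -1.56571574e-03  1.88567625e+00] [[ 1.57096416e-03 -9.60998577e-01 -2.76548851e-01  7.03481421e+01]
 [ 9.99998757e-01  1.47319087e-03  5.61303667e-04 -4.11040031e-01]
 [-1.32002783e-04 -2.76549390e-01  9.60999697e-01 -1.63162399e+02]
 [ 0.00000000e+00  0.00000000e+00  0.00000000e+00  1.00000000e+00]] 65.70646984690485 251.0701355301089 189.6251273427787
```

View pics/w0.png

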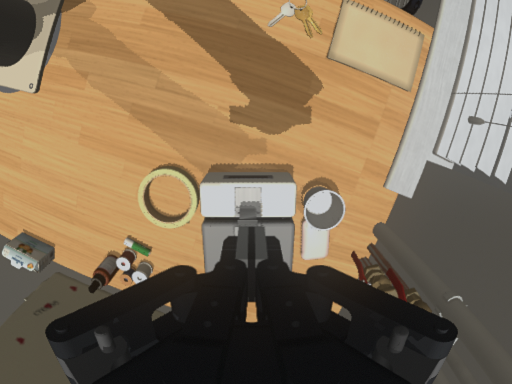

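play_rows([
  [-10.5, 0, 7, 0, 1],
  [-10.5, 0, 7, 0, 1],
  [-10.5, 0, 7, 0, 1],
  [-10.5, 0, 7, 0, 1],
  [-10.5, 0, 7, 0, 1],
  [-10.5, 0, 7, 0, 1],
])

```text
clock: 2.65
eef_pos: [535.6, -197.8, 215.5]
tool_rot: [3.14, -0.001, 1.887]
force: [-0.2, 0.4, 0.1]
width: -0.0
```

Run:
```python
from h import *
d=wshot("w1"); print(d["pos"],d["rot"]);cv2.imwrite("pics/w1.png",d["img"][...,::-1])
```

```text
[ 535.6330593  -197.81641101  215.52614931] [ 3.14038152e+00 -9.04692651e-04  1.88715737e+00]
```

play_rows([
  [-6, 0, 0, 0, 1],
  [-6, 0, 0, 0, 1],
  [-6, 0, 0, 0, 1],
  [-6, 0, 0, 0, 1],
  [-6, 0, 0, 0, 1],
])

```text
clock: 3.2
eef_pos: [553.7, -255.1, 215.0]
tool_rot: [3.141, -0.001, 1.886]
force: [0.4, -1.0, -0.1]
width: 0.0
```

Run:
```python
from h import *
d=wshot("w2"); print(d["pos"],d["rot"]);cv2.imwrite("pics/w2.png",d["img"][...,::-1])
a=np.load("w1.npz")["img"]
f=lambda x:cv2.resize(x,None,fx=4,fy=4,interpolation=cv2.INTER_CUBIC)
cv2.imwrite("pics/w12.png",np.hstack([f(a[90:235,200:300]),f(d["img"][50:195,200:300])])[...,::-1])
```

```text
[ 553.72243985 -255.08326445  215.02435329] [ 3.14105452e+00 -1.48412357e-03  1.88620498e+00]
```

View pics/w12.png

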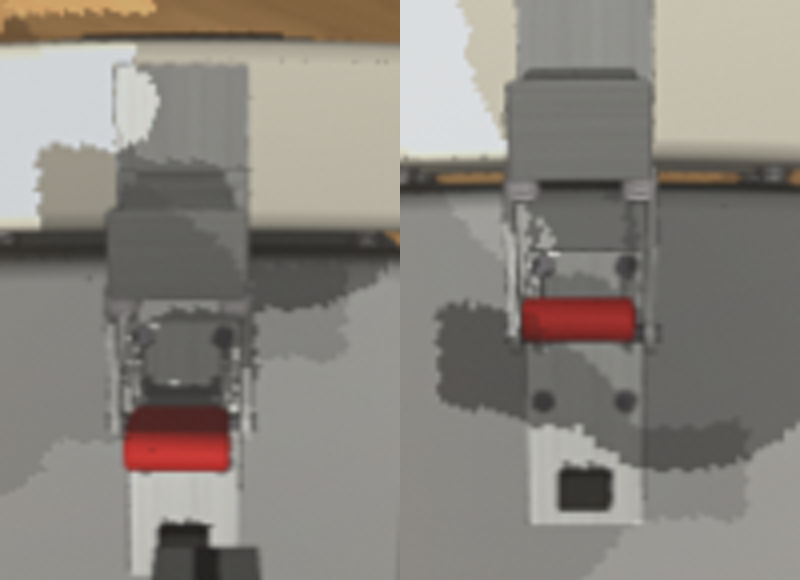

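```bash
cat > m.py <<'E'
from h import *
a=dict(np.load("w1.npz"));b=dict(np.load("w2.npz"))
A=lambda u,v:wray(a,(u/4+200-.4,v/4+90-.4)); B=lambda u,v:wray(b,((u-400)/4+200-.4,v/4+50-.4))
psi=1.885;O=np.array([529.5,-198.5,0]);x=np.array([np.cos(psi),np.sin(psi),0]);y=np.array([-x[1],x[0],0]);C=np.array([x,y,[0,0,1]])
for n,p,q in [("tip",(177,450),(578,320)),("plate near L",(107,298),(505,180)),("plate near R",(247,298),(652,180)),("plate far L",(107,208),(505,81)),("plate far R",(247,208),(650,81)),("base back L",(130,577),(529,523)),("base back R",(240,577),(643,523)),("keeper top L",(120,172),(0,0))]:
    if q==(0,0): continue
    P,e=tri([A(*p),B(*q)]); print(n,(C@(P-O)).round(1),P.round(1),np.round(e,1))
def z(r,h): o,v=r; return (C@(o+v*(h-o[2])/v[2]-O)).round(1)
for h in (86,88): print("rest",z(B(585,490),h),z(B(585,467),h),z(B(585,510),h))
print("housing front edge",z(B(450,192),75),z(B(700,192),75),z(A(50,252),75),z(A(330,255),75))
print("cover near edge",z(B(450,165),75),z(B(700,157),75),z(A(50,232),75),z(A(330,230),75)," far",z(A(50,45),75),z(A(330,42),75))
print("plate sides y at base 78", z(B(529,523),78),z(B(643,523),78))
E
python3 m.py
```

```text
tip [ -9.2   0.2 143.8] [ 532.2 -207.4  143.8] [0.1 0.1]
plate near L [ 19.3  15.9 125.3] [ 508.4 -185.1  125.3] [0.2 0.2]
plate near R [ 19.2 -14.8 124.8] [ 537.6 -175.6  124.8] [0. 0.]
plate far L [ 39.7  15.2 131.7] [ 502.7 -165.4  131.7] [0.3 0.3]
plate far R [ 39.7 -14.2 131.2] [ 530.7 -156.4  131.2] [0.1 0.1]
base back L [-65.5  14.3  84.3] [ 536.1 -265.3   84.3] [0.1 0.1]
base back R [-65.6 -15.1  83.9] [ 564.2 -256.2   83.9] [0.3 0.3]
rest [-56.5  -0.1  86. ] [-50.6  -0.1  86. ] [-61.7  -0.1  86. ]
rest [-56.1  -0.1  88. ] [-50.2  -0.1  88. ] [-61.2  -0.1  88. ]
housing front edge [18.6 34.2 75. ] [ 18.4 -28.8  75. ] [21.6 34.5 75. ] [ 21. -38.  75.]
cover near edge [25.5 34.2 75. ] [ 27.4 -28.8  75. ] [26.9 34.4 75. ] [ 27.6 -37.9  75. ]  far [75.2 33.8 75. ] [ 76. -37.  75.]
plate sides y at base 78 [-67.1  14.7  78. ] [-67. -15.  78.]
```

```bash
cat > s.py <<'E'
from h import *
from cell import status
import sys
psi=1.885;O=np.array([529.5,-198.5,0]);x=np.array([np.cos(psi),np.sin(psi),0]);y=np.array([-x[1],x[0],0]);C=np.array([x,y,[0,0,1]])
st=status.read_state(); p=C@(st["eef_pos"]-O); print("t",round(st["clock"],2),"cass TCP",p.round(2),"F",(C@st["force"]).round(2),"rot",st["tool_rot"].round(4),"T",(C@st["torque"]).round(2))
E
python3 s.py
```

```text
t 3.25 cass TCP [-61.44  -5.53 215.02] F [ 0.26 -0.58 -0.56] rot [ 3.1411e+00 -1.3000e-03  1.8863e+00] T [0.01 0.02 0.01]
```

play_rows([
  [0, -0.55, 4, 0, 1],
  [0, -0.55, 7.8, 0, 1],
  [0, -0.55, 7.8, 0, 1],
  [0, -0.55, 7.8, 0, 1],
  [2.6, -0.55, 7.8, 0, 1],
  [2.6, -0.55, 7.8, 0, 1],
  [2.6, -0.55, 7.8, 0, 1],
  [2.6, -0.55, 7.8, 0, 1],
])

```text
clock: 4.05
eef_pos: [541.6, -235.3, 138.5]
tool_rot: [3.139, 0.003, 1.884]
force: [-1.4, 0.1, -0.3]
width: 0.0
```

```bash
python3 s.py
```

```text
t 4.05 cass TCP [-3.8710e+01 -1.0000e-01  1.3851e+02] F [ 0.53  1.35 -0.3 ] rot [3.1394e+00 2.5000e-03 1.8841e+00] T [ 0.    0.04 -0.01]
```

play_rows([
  [0.2, 0, 0.1, 0, 1],
  [0.4, 0, 0.1, 0, 1],
  [0.6, 0, 0.1, 0, 1],
  [0.8, 0, 0.1, 0, 1],
  [1.0, 0, 0.1, 0, 1],
  [1.2, 0, 0.1, 0, 1],
  [1.4, 0, 0.1, 0, 1],
  [1.4, 0, 0.1, 0, 1],
])

```text
clock: 4.85
eef_pos: [536.0, -220.5, 135.8]
tool_rot: [-3.141, -0.0, 1.884]
force: [-0.0, 1.3, -0.5]
width: 0.2
```

```bash
python3 s.py
```

```text
t 4.85 cass TCP [-22.9    0.64 135.83] F [ 1.29 -0.37 -0.54] rot [-3.1415e+00 -3.0000e-04  1.8845e+00] T [-0.02 -0.02 -0.02]
```

play_rows([
  [0.1, 0, 0, 0, 1],
  [0.2, 0, 0, 0, 1],
  [0.3, 0, 0, 0, 1],
  [0.4, 0, 0, 0, 1],
  [0.4, 0, 0, 0, 1],
])

```text
clock: 5.35
eef_pos: [534.8, -216.8, 135.8]
tool_rot: [-3.142, -0.0, 1.884]
force: [-0.9, -0.4, -0.1]
width: -0.3
```

```bash
python3 s.py
```

```text
t 5.35 cass TCP [-19.07   0.66 135.85] F [-0.05  0.98 -0.08] rot [-3.1415e+00 -2.0000e-04  1.8843e+00] T [0.   0.03 0.03]
```

play_rows([
  [0.1, 0, 0, 0, 1],
  [0.2, 0, 0, 0, 1],
  [0.2, 0, 0, 0, 1],
])

```text
clock: 5.65
eef_pos: [534.1, -215.0, 135.8]
tool_rot: [-3.142, -0.0, 1.884]
force: [-0.7, -0.3, 0.3]
width: -0.2
```

```bash
python3 s.py
```

```text
t 5.65 cass TCP [-17.1    0.69 135.84] F [-0.04  0.7   0.34] rot [-3.1415e+00 -2.0000e-04  1.8843e+00] T [ 0.    0.   -0.02]
```

play_rows([
  [0.1, 0, 0, 0, 1],
  [0.2, 0, 0, 0, 1],
  [0.3, 0, 0, 0, 1],
  [0.3, 0, 0, 0, 1],
])

```text
clock: 6.05
eef_pos: [533.2, -212.1, 135.9]
tool_rot: [-3.142, -0.0, 1.884]
force: [-1.3, 0.6, -0.8]
width: 0.1
```

play_rows([
  [0.1, 0, 0, 0, 1],
  [0.2, 0, 0, 0, 1],
  [0.3, 0, 0, 0, 1],
  [0.3, 0, 0, 0, 1],
])

```text
clock: 6.45
eef_pos: [532.3, -209.2, 135.9]
tool_rot: [-3.142, -0.0, 1.884]
force: [0.5, 1.2, -0.8]
width: 0.1
```

```bash
python3 s.py
```

```text
t 6.45 cass TCP [-11.07   0.63 135.86] F [ 1.   -0.81 -0.77] rot [-3.1416e+00 -2.0000e-04  1.8844e+00] T [ 0.03 -0.03  0.01]
```

Run:
```python
from h import *
from cell import viewer
d=wshot("w3"); s=viewer.get_image("side"); t=viewer.get_image("top")
f=lambda x:cv2.resize(x,(400,400),interpolation=cv2.INTER_CUBIC)
cv2.imwrite("pics/w3.png",np.hstack([f(d["img"][100:260,170:330]),f(s["img"][120:220,220:320])])[...,::-1])
```

```text
(no output)
```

View pics/w3.png

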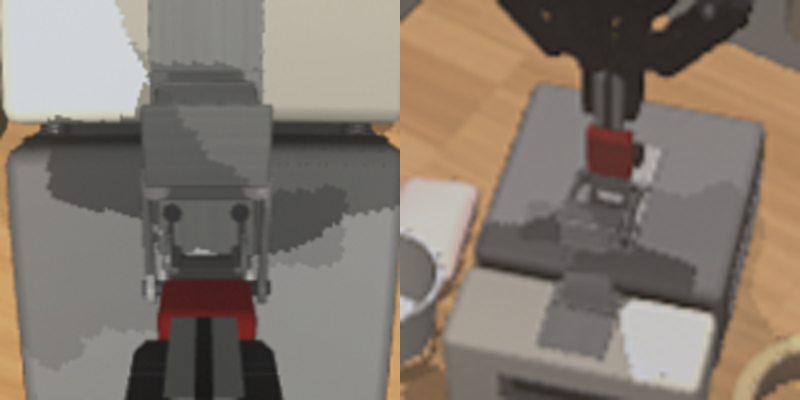

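play_rows([
  [0.1, 0, 0, 0, 1],
  [0.2, 0, 0, 0, 1],
  [0.3, 0, 0, 0, 1],
  [0.3, 0, 0, 0, 1],
])

```text
clock: 7.0
eef_pos: [531.4, -206.4, 135.8]
tool_rot: [-3.142, -0.0, 1.884]
force: [-0.3, -0.5, -0.5]
width: 0.1
```

play_rows([
  [0.1, 0, 0, 0, 1],
  [0.2, 0, 0, 0, 1],
  [0.3, 0, 0, 0, 1],
  [0.3, 0, 0, 0, 1],
])

```text
clock: 7.4
eef_pos: [530.5, -203.5, 135.8]
tool_rot: [-3.141, -0.0, 1.884]
force: [0.3, -0.1, -0.1]
width: -0.1
```

```bash
python3 s.py
```

```text
t 7.4 cass TCP [ -5.07   0.65 135.83] F [-0.18 -0.25 -0.12] rot [-3.1415e+00 -2.0000e-04  1.8844e+00] T [-0.01 -0.02 -0.01]
```

```bash
cat > red.py <<'E'
from h import *
from cell import viewer
import sys
def red(im):
    h=cv2.cvtColor(im,cv2.COLOR_RGB2HSV); m=cv2.inRange(h,(0,130,50),(8,255,255))|cv2.inRange(h,(172,130,50),(180,255,255))
    n,l,s,c=cv2.connectedComponentsWithStats(m); return [(s[i].tolist(),c[i].round(1).tolist()) for i in range(1,n) if s[i][4]>12]
if __name__=="__main__":
    for f in ("w3.npz","side0.npz"): print(f,red(np.load(f)["img"]))
    d=wshot(sys.argv[1]); s=viewer.get_image("side"); print(red(d["img"]),red(s["img"]))
    f=lambda x:cv2.resize(x,(400,400),interpolation=cv2.INTER_CUBIC)
    cv2.imwrite(f"pics/{sys.argv[1]}.png",np.hstack([f(d["img"][100:260,170:330]),f(s["img"][120:220,220:320])])[...,::-1])
E
python3 red.py w4
```

```text
w3.npz [([233, 212, 39, 24, 627], [252.6, 221.1]), ([406, 221, 35, 52, 418], [423.8, 244.9]), ([66, 225, 9, 8, 18], [69.9, 228.6]), ([479, 235, 33, 45, 524], [497.1, 252.9]), ([0, 273, 6, 5, 22], [2.3, 274.6])]
side0.npz [([179, 102, 6, 34, 104], [181.7, 118.9]), ([198, 137, 4, 21, 48], [199.8, 145.7]), ([267, 151, 11, 7, 48], [271.8, 153.8]), ([270, 157, 8, 7, 18], [274.3, 160.3]), ([162, 354, 21, 29, 346], [172.3, 367.7])]
[([234, 221, 37, 15, 246], [253.2, 225.4]), ([405, 226, 35, 52, 422], [422.5, 250.0]), ([66, 229, 11, 14, 31], [71.4, 234.6]), ([477, 242, 35, 53, 590], [496.9, 261.9]), ([0, 277, 7, 5, 24], [3.4, 278.6])] [([180, 102, 5, 34, 101], [181.7, 118.7]), ([198, 137, 4, 21, 52], [199.8, 146.4]), ([267, 153, 11, 11, 92], [272.4, 158.4]), ([163, 354, 20, 29, 345], [172.3, 367.7])]
```

View pics/w4.png

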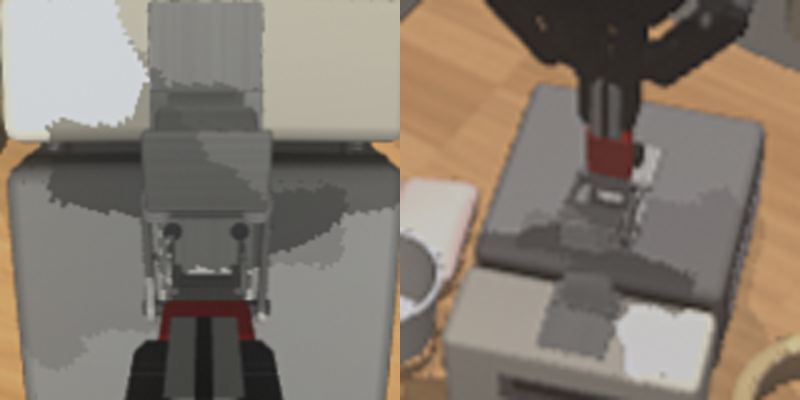

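Run:
```python
from h import *
from s import C,O
d=dict(np.load("w4.npz")); s=dict(np.load("side0.npz"))
t=d["pos"]
for n,z in (("tcp",0),("tip",-11),("tip-13",-24)):
    P=t+[0,0,z]; print(n,wproj(d,P)[0],proj(s,P)[0])
r1,r2=wray(d,(252,227.2)),ray(s,(272.5,153.7)); p,e=tri([r1,r2]); print("fingertip",(C@(p-O)).round(1),e)
# lever tip top corners at lever 0.2 and 0
for L in (0,.1,.2,.3):
    th=np.radians(75)+L
    for r,n in ((58,0),(30,0),(45,0)):
        P=np.array([-12+r*np.cos(th)+n*np.sin(th),0,91+r*np.sin(th)]); W=C.T@P+O; print(L,r,P.round(1),wproj(d,W)[0].round(1),proj(s,W)[0].round(1))
```

```text
t 7.5 cass TCP [ -5.3    0.65 135.89] F [-0.45 -0.14  0.9 ] rot [3.1416 0.     1.8843] T [0.02 0.01 0.05]
tcp [251.53982674 227.348244  ] [273.00619642 158.64835819]
tip [251.51339497 220.45719699] [272.92950401 162.44823081]
tip-13 [251.4855105  213.22007962] [272.84081491 166.8425025 ]
fingertip [  5.4   1.1 160.8] [np.float64(0.735102680837572), np.float64(0.7351026808376573)]
0 58 [  3.   0. 147.] [252.8 221.9] [271.7 157.7]
0 30 [ -4.2   0.  120. ] [252.5 216.4] [272.5 164.4]
0 45 [ -0.4   0.  134.5] [252.6 219.2] [272.1 160.8]
0.1 58 [ -2.7   0.  148.2] [252.7 232.2] [272.5 155.1]
0.1 30 [ -7.2   0.  120.6] [252.5 221. ] [272.8 163. ]
0.1 45 [ -4.8   0.  135.4] [252.6 226.6] [272.6 158.9]
0.2 58 [ -8.4   0.  148.9] [252.7 242. ] [273.2 152.7]
0.2 30 [-10.1   0.  120.9] [252.5 225.5] [273.2 161.8]
0.2 45 [ -9.2   0.  135.9] [252.6 233.7] [273.2 157. ]
0.3 58 [-14.2   0.  149. ] [252.7 251.2] [273.9 150.5]
0.3 30 [-13.1   0.  121. ] [252.5 229.7] [273.6 160.7]
0.3 45 [-13.7   0.  136. ] [252.6 240.5] [273.7 155.3]
```

play_rows([
  [-3.2, 0, 0, 0, 1],
  [-3.2, 0, 0, 0, 1],
  [-3.2, 0, 0, 0, 1],
  [-3.2, 0, 1, 0, 1],
  [-3.2, 0, 2, 0, 1],
  [-3.2, 0, 3, 0, 1],
  [-3.2, 0, 3, 0, 1],
  [-3.2, 0, 3, 0, 1],
])

```text
clock: 8.3
eef_pos: [540.1, -233.9, 105.3]
tool_rot: [-3.141, -0.001, 1.884]
force: [0.2, -1.0, -0.2]
width: -0.2
```

```bash
python3 s.py; python3 red.py w5
```

```text
t 8.3 cass TCP [-36.94   0.89 105.33] F [-0.98  0.1  -0.2 ] rot [-3.1408e+00 -7.0000e-04  1.8843e+00] T [ 0.01 -0.01 -0.  ]
w3.npz [([233, 212, 39, 24, 627], [252.6, 221.1]), ([406, 221, 35, 52, 418], [423.8, 244.9]), ([66, 225, 9, 8, 18], [69.9, 228.6]), ([479, 235, 33, 45, 524], [497.1, 252.9]), ([0, 273, 6, 5, 22], [2.3, 274.6])]
side0.npz [([179, 102, 6, 34, 104], [181.7, 118.9]), ([198, 137, 4, 21, 48], [199.8, 145.7]), ([267, 151, 11, 7, 48], [271.8, 153.8]), ([270, 157, 8, 7, 18], [274.3, 160.3]), ([162, 354, 21, 29, 346], [172.3, 367.7])]
[([228, 185, 51, 30, 1364], [253.3, 200.3]), ([423, 208, 44, 57, 533], [445.5, 234.5]), ([47, 212, 13, 13, 45], [53.1, 216.4]), ([42, 334, 6, 8, 25], [44.6, 337.1])] [([180, 102, 5, 34, 107], [181.7, 119.5]), ([198, 137, 4, 20, 51], [199.8, 146.0]), ([267, 152, 11, 12, 120], [272.2, 157.3]), ([162, 354, 21, 29, 346], [172.3, 367.7])]
```

View pics/w5.png

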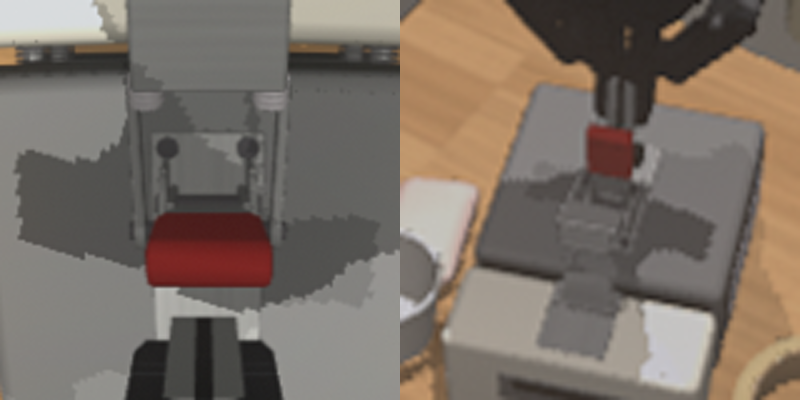

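Run:
```python
from h import *
from s import C,O
d=dict(np.load("w5.npz")); s=dict(np.load("side0.npz"))
for x in (-11,0,11):
  for z in (11,0,-10,-20,-30):
    P=d["pos"]+C.T@np.array([x,-9.5,-z]); print(x,z,wproj(d,P)[0].round(1),(np.array([220,120])*-4+proj(s,P)[0]*4).round(0)+[400,0])
for L in (0.1,.2,.3):
    th=np.radians(75)+L
    for r,n in ((58,0),(58,3),(58,-3),(30,3)):
        P=np.array([-12+r*np.cos(th)+n*np.sin(th),0,91+r*np.sin(th)-n*np.cos(th)]); W=C.T@P+O; print(L,r,n,P.round(1),((wproj(d,W)[0]-[170,100])*2.5).round())
```

```text
t 8.4 cass TCP [-37.48   0.55 106.03] F [ 0.4  -0.31  0.43] rot [3.1414e+00 3.0000e-04 1.8841e+00] T [0.01 0.01 0.  ]
-11 11 [266.2 236.2] [613. 145.]
-11 0 [267.1 243.8] [613. 131.]
-11 -10 [267.9 251.4] [614. 117.]
-11 -20 [268.8 259.9] [614. 103.]
-11 -30 [269.8 269.3] [614.  89.]
0 11 [266.6 220.5] [608. 161.]
0 0 [267.5 227.3] [608. 146.]
0 -10 [268.4 234.3] [609. 133.]
0 -20 [269.3 242. ] [609. 119.]
0 -30 [270.4 250.7] [609. 105.]
11 11 [266.9 204. ] [603. 176.]
11 0 [267.8 210. ] [603. 162.]
11 -10 [268.8 216.2] [603. 149.]
11 -20 [269.8 223.1] [603. 135.]
11 -30 [271.  230.9] [604. 121.]
0.1 58 0 [ -2.7   0.  148.2] [210. 232.]
0.1 58 3 [  0.3   0.  147.8] [210. 215.]
0.1 58 -3 [ -5.6   0.  148.7] [210. 250.]
0.1 30 3 [ -4.2   0.  120.1] [208. 200.]
0.2 58 0 [ -8.4   0.  148.9] [210. 266.]
0.2 58 3 [ -5.4   0.  148.7] [210. 249.]
0.2 58 -3 [-11.4   0.  149.1] [209. 282.]
0.2 30 3 [ -7.2   0.  120.8] [208. 215.]
0.3 58 0 [-14.2   0.  149. ] [209. 297.]
0.3 58 3 [-11.2   0.  149.1] [209. 281.]
0.3 58 -3 [-17.2   0.  148.8] [209. 313.]
0.3 30 3 [-10.1   0.  121.1] [208. 229.]
```

play_rows([
  [0.3, 0, 0, 0, 1],
  [0.6, 0, 0, 0, 1],
  [0.9, 0, 0, 0, 1],
  [1.1, 0, 0, 0, 1],
  [1.3, 0, 0, 0, 1],
  [1.4, 0, 0, 0, 1],
  [1.5, 0, 0, 0, 1],
])

```text
clock: 9.1
eef_pos: [536.2, -221.1, 106.0]
tool_rot: [3.141, 0.002, 1.884]
force: [1.5, -1.9, -2.1]
width: -0.1
```

```bash
python3 s.py
```

```text
t 9.1 cass TCP [-23.59   0.63 106.05] F [-2.27 -0.86 -2.11] rot [3.1410e+00 2.3000e-03 1.8836e+00] T [-0.04  0.76  0.02]
```

play_rows([
  [0.1, 0, 0, 0, 1],
  [0.2, 0, 0, 0, 1],
  [0.3, 0, 0, 0, 1],
])

```text
clock: 9.4
eef_pos: [535.0, -217.4, 105.9]
tool_rot: [3.141, 0.001, 1.884]
force: [1.8, -3.4, -0.5]
width: 0.1
```

```bash
python3 s.py
```

```text
t 9.4 cass TCP [-19.68   0.62 105.91] F [-3.74 -0.66 -0.46] rot [3.1414e+00 7.0000e-04 1.8839e+00] T [-0.07  0.77 -0.02]
```

play_rows([
  [0.1, 0, 0, 0, 1],
  [0.2, 0, 0, 0, 1],
  [0.3, 0, 0, 0, 1],
])

```text
clock: 9.7
eef_pos: [533.8, -214.2, 105.9]
tool_rot: [-3.142, 0.0, 1.884]
force: [1.5, -3.1, -1.9]
width: 0.2
```

```bash
python3 s.py
```

```text
t 9.7 cass TCP [-16.26   0.72 105.88] F [-3.4  -0.47 -1.89] rot [-3.1415  0.      1.8841] T [-0.06  0.72  0.03]
```

play_rows([
  [0.1, 0, 0, 0, 1],
  [0.1, 0, 0, 0, 1],
])

```text
clock: 9.9
eef_pos: [533.8, -214.0, 106.0]
tool_rot: [3.141, 0.001, 1.884]
force: [2.5, -5.0, -1.8]
width: 0.0
```

```bash
python3 s.py
```

```text
t 9.9 cass TCP [-16.04   0.68 106.  ] F [-5.5  -0.8  -1.78] rot [3.1413e+00 1.4000e-03 1.8839e+00] T [-0.03  1.12 -0.01]
```

play_rows([
  [0.1, 0, 0, 0, 1],
  [0.2, 0, 0, 0, 1],
  [0.2, 0, 0, 0, 1],
])

```text
clock: 10.2
eef_pos: [533.8, -213.8, 106.3]
tool_rot: [3.141, 0.004, 1.883]
force: [2.5, -7.8, -3.5]
width: 0.1
```

```bash
python3 s.py
```

```text
t 10.2 cass TCP [-15.92   0.66 106.27] F [-8.23  0.04 -3.45] rot [3.1405 0.0045 1.8831] T [0.03 1.77 0.02]
```

play_rows([
  [-2, 0, 0, 0, 1],
  [-2, 0, 0, 0, 1],
  [-2, 0, -5, 0, 1],
  [-2, 0, -9, 0, 1],
  [-2, 0, -9, 0, 1],
  [3, 0, -9, 0, 1],
  [7, 0, -9, 0, 1],
  [7, 0, -9, 0, 1],
])

```text
clock: 11.0
eef_pos: [508.4, -136.0, 194.5]
tool_rot: [-3.138, -0.009, 1.892]
force: [0.9, 0.2, -0.2]
width: -0.4
```

play_rows([
  [0, 0, 0, 0, 1],
  [0, 0, 0, 0, 1],
])

```text
clock: 11.2
eef_pos: [511.2, -145.0, 195.7]
tool_rot: [-3.141, -0.0, 1.884]
force: [-0.1, -0.5, 0.1]
width: 0.2
```

```bash
python3 s.py
```

```text
t 11.2 cass TCP [ 56.5    0.88 195.71] F [-0.46  0.24  0.05] rot [-3.1411e+00 -1.0000e-04  1.8838e+00] T [ 0.    0.02 -0.03]
```

play_rows([
  [-0.2, 0, 4, 0, 1],
  [-0.2, 0, 7, 0, 1],
  [-0.2, 0, 7.5, 0, 1],
  [-0.2, 0, 7.8, 0, 1],
  [-0.2, 0, 8.1, 0, 1],
  [-0.2, 0, 8.4, 0, 1],
  [-0.2, 0, 8.4, 0, 1],
])

```text
clock: 11.9
eef_pos: [512.5, -146.8, 112.4]
tool_rot: [3.141, 0.0, 1.884]
force: [-0.2, -0.7, -0.1]
width: 0.1
```

```bash
python3 s.py; python3 red.py w6
```

```text
t 11.9 cass TCP [ 54.44   0.23 112.45] F [-0.55  0.4  -0.12] rot [3.1406e+00 5.0000e-04 1.8841e+00] T [0.01 0.03 0.01]
w3.npz [([233, 212, 39, 24, 627], [252.6, 221.1]), ([406, 221, 35, 52, 418], [423.8, 244.9]), ([66, 225, 9, 8, 18], [69.9, 228.6]), ([479, 235, 33, 45, 524], [497.1, 252.9]), ([0, 273, 6, 5, 22], [2.3, 274.6])]
side0.npz [([179, 102, 6, 34, 104], [181.7, 118.9]), ([198, 137, 4, 21, 48], [199.8, 145.7]), ([267, 151, 11, 7, 48], [271.8, 153.8]), ([270, 157, 8, 7, 18], [274.3, 160.3]), ([162, 354, 21, 29, 346], [172.3, 367.7])]
[([66, 279, 19, 22, 156], [75.6, 286.4]), ([403, 280, 22, 30, 244], [412.9, 295.0]), ([36, 302, 17, 12, 18], [44.3, 306.6]), ([246, 307, 11, 15, 138], [251.0, 314.2]), ([470, 314, 42, 70, 922], [493.0, 347.4]), ([6, 324, 7, 6, 28], [8.8, 326.2])] [([179, 102, 6, 34, 104], [181.7, 119.0]), ([198, 137, 4, 22, 55], [199.8, 146.8]), ([162, 354, 21, 29, 345], [172.3, 367.7])]
```

View pics/w6.png

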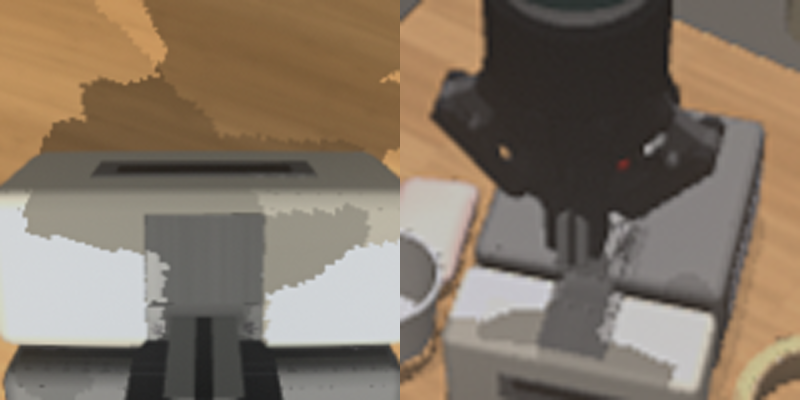

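play_rows([
  [0, 0, 0.3, 0, 1],
  [0, 0, 0.6, 0, 1],
  [0, 0, 0.9, 0, 1],
  [0, 0, 1.1, 0, 1],
  [0, 0, 1.1, 0, 1],
])

```text
clock: 12.5
eef_pos: [511.7, -146.6, 100.5]
tool_rot: [-3.141, -0.0, 1.884]
force: [-0.2, -0.1, 0.1]
width: 0.2
```

```bash
python3 s.py
```

```text
t 12.5 cass TCP [ 54.87   0.87 100.46] F [-0.08  0.22  0.13] rot [-3.1409e+00 -4.0000e-04  1.8841e+00] T [ 0.01  0.   -0.03]
```

play_rows([
  [0, 0, 0.2, 0, 1],
  [0, 0, 0.4, 0, 1],
  [0, 0, 0.6, 0, 1],
  [0, 0, 0.6, 0, 1],
])

```text
clock: 12.9
eef_pos: [511.8, -146.6, 94.6]
tool_rot: [-3.141, -0.0, 1.884]
force: [0.6, 0.5, 0.8]
width: -0.1
```

```bash
python3 s.py
```

```text
t 12.9 cass TCP [54.8   0.76 94.59] F [ 0.25 -0.71  0.83] rot [-3.1412e+00 -3.0000e-04  1.8841e+00] T [-0.06  0.01  0.  ]
```

play_rows([
  [0, 0, 0.2, 0, 1],
  [0, 0, 0.4, 0, 1],
  [0, 0, 0.6, 0, 1],
  [0, 0, 0.6, 0, 1],
])

```text
clock: 13.3
eef_pos: [511.8, -146.6, 88.5]
tool_rot: [-3.141, -0.0, 1.884]
force: [-0.0, 0.0, -0.1]
width: 0.1
```

```bash
python3 s.py
```

```text
t 13.3 cass TCP [54.8   0.79 88.55] F [ 0.05  0.01 -0.09] rot [-3.1411e+00 -3.0000e-04  1.8842e+00] T [-0.02 -0.01 -0.03]
```

play_rows([
  [0, 0, 0.2, 0, 1],
  [0, 0, 0.4, 0, 1],
  [0, 0, 0.4, 0, 1],
])

```text
clock: 13.6
eef_pos: [511.8, -146.6, 84.6]
tool_rot: [-3.141, -0.0, 1.884]
force: [0.4, 0.9, -0.2]
width: 0.1
```

```bash
python3 s.py
```

```text
t 13.6 cass TCP [54.79  0.76 84.59] F [ 0.74 -0.64 -0.22] rot [-3.1412e+00 -2.0000e-04  1.8841e+00] T [0.01 0.03 0.  ]
```

play_rows([
  [0, 0, 0.2, 0, 1],
  [0, 0, 0.3, 0, 1],
  [0, 0, 0.3, 0, 1],
])

```text
clock: 13.9
eef_pos: [511.9, -146.7, 81.7]
tool_rot: [-3.141, -0.0, 1.884]
force: [0.2, 0.2, -0.1]
width: 0.2
```

```bash
python3 s.py
```

```text
t 13.9 cass TCP [54.71  0.69 81.72] F [ 0.08 -0.25 -0.11] rot [-3.1414e+00 -1.0000e-04  1.8841e+00] T [-0.03  0.01 -0.07]
```

play_rows([
  [0, 0, 0.1, 0, 1],
  [0, 0, 0.2, 0, 1],
  [0, 0, 0.2, 0, 1],
])

```text
clock: 14.2
eef_pos: [511.9, -146.6, 79.8]
tool_rot: [-3.141, -0.0, 1.884]
force: [0.2, -0.9, 0.7]
width: 0.0
```

play_rows([
  [0, 0, 0.1, 0, 1],
  [0, 0, 0.2, 0, 1],
  [0, 0, 0.2, 0, 1],
])

```text
clock: 14.5
eef_pos: [511.9, -146.4, 77.8]
tool_rot: [-3.141, -0.001, 1.884]
force: [0.2, 0.3, 1.5]
width: 0.1
```

play_rows([
  [0, 0, 0.1, 0, 1],
  [0, 0, 0.2, 0, 1],
  [0, 0, 0.2, 0, 1],
])

```text
clock: 14.8
eef_pos: [512.0, -146.5, 75.8]
tool_rot: [-3.142, -0.0, 1.884]
force: [0.0, 0.9, 2.3]
width: -0.1
```

```bash
python3 s.py; python3 red.py w7
```

```text
t 14.8 cass TCP [54.9   0.59 75.8 ] F [ 0.9  -0.3   2.34] rot [-3.1415e+00 -4.0000e-04  1.8842e+00] T [ 0.04 -0.35  0.05]
w3.npz [([233, 212, 39, 24, 627], [252.6, 221.1]), ([406, 221, 35, 52, 418], [423.8, 244.9]), ([66, 225, 9, 8, 18], [69.9, 228.6]), ([479, 235, 33, 45, 524], [497.1, 252.9]), ([0, 273, 6, 5, 22], [2.3, 274.6])]
side0.npz [([179, 102, 6, 34, 104], [181.7, 118.9]), ([198, 137, 4, 21, 48], [199.8, 145.7]), ([267, 151, 11, 7, 48], [271.8, 153.8]), ([270, 157, 8, 7, 18], [274.3, 160.3]), ([162, 354, 21, 29, 346], [172.3, 367.7])]
[([47, 295, 27, 20, 266], [62.7, 304.0]), ([416, 298, 16, 15, 90], [422.7, 305.0]), ([19, 320, 18, 13, 20], [28.0, 324.4]), ([30, 337, 4, 9, 18], [31.9, 340.8]), ([492, 340, 20, 37, 360], [503.6, 355.4]), ([445, 354, 5, 7, 13], [447.4, 356.7])] [([179, 102, 6, 34, 105], [181.7, 119.1]), ([198, 137, 4, 19, 49], [199.8, 145.7]), ([163, 354, 20, 29, 345], [172.3, 367.7])]
```

View pics/w7.png

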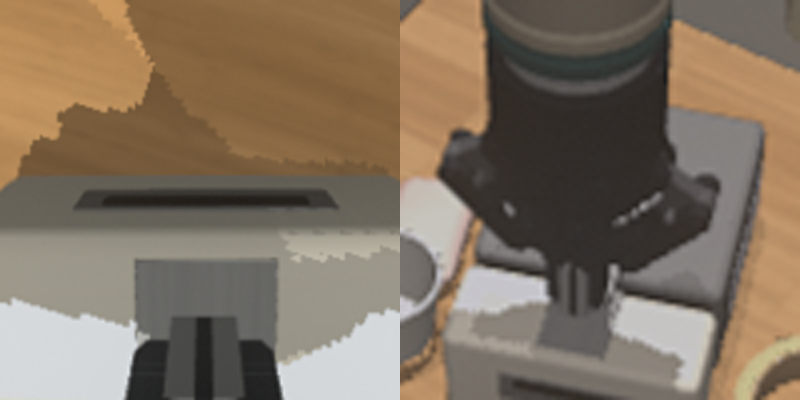

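play_rows([
  [0, 0, 0.1, 0, 1],
  [0, 0, 0.2, 0, 1],
  [0, 0, 0.2, 0, 1],
])

```text
clock: 15.2
eef_pos: [512.0, -146.7, 73.8]
tool_rot: [-3.142, -0.0, 1.884]
force: [-0.5, 0.8, 1.9]
width: 0.0
```

```bash
python3 s.py
```

```text
t 15.2 cass TCP [54.68  0.62 73.76] F [0.87 0.23 1.87] rot [-3.1415 -0.      1.8841] T [-0.01 -0.3   0.  ]
```

play_rows([
  [0, 0, 0.1, 0, 1],
  [0, 0, 0.2, 0, 1],
  [0, 0, 0.2, 0, 1],
])

```text
clock: 15.5
eef_pos: [512.1, -146.8, 71.8]
tool_rot: [3.142, 0.0, 1.884]
force: [-0.5, 1.4, 2.7]
width: 0.2
```

```bash
python3 s.py
```

```text
t 15.5 cass TCP [54.56  0.58 71.78] F [1.47 0.04 2.75] rot [3.1415e+00 2.0000e-04 1.8841e+00] T [-0.   -0.25 -0.02]
```

play_rows([
  [0, 0, 0.1, 0, 1],
  [0, 0, 0.2, 0, 1],
  [0, 0, 0.2, 0, 1],
])

```text
clock: 15.8
eef_pos: [512.4, -147.2, 70.7]
tool_rot: [3.141, 0.001, 1.884]
force: [-2.1, 1.4, 10.2]
width: -0.3
```

```bash
python3 s.py
```

```text
t 15.8 cass TCP [54.04  0.43 70.65] F [ 1.95  1.56 10.23] rot [3.1406e+00 8.0000e-04 1.8837e+00] T [ 0.32 -0.27  0.01]
```

play_rows([
  [0, 0, 0.1, 0, 1],
  [0, 0, 0.2, 0, 1],
  [0, 0, 0.2, 0, 1],
])

```text
clock: 16.1
eef_pos: [512.7, -147.7, 69.9]
tool_rot: [3.139, 0.001, 1.883]
force: [-4.5, 1.4, 20.9]
width: 0.3
```

```bash
python3 s.py
```

```text
t 16.1 cass TCP [53.45  0.26 69.87] F [ 2.75  3.83 20.92] rot [3.1394e+00 1.5000e-03 1.8832e+00] T [ 0.72 -0.42 -0.01]
```

play_rows([
  [0, 0, -0.5, 0, 1],
  [0, 0, -5, 0, 1],
  [0, 0, -10, 0, 1],
  [0, 0, -14.5, 0, 1],
  [0, 0, -14.5, 0, 1],
  [-5, 0, -14.5, 0, 1],
  [-10, 0, -14.5, 0, 1],
  [-11.5, 0, -14.5, 0, 1],
])

```text
clock: 16.9
eef_pos: [547.4, -262.6, 212.6]
tool_rot: [-3.14, 0.005, 1.879]
force: [-0.9, -0.2, 0.7]
width: 0.1
```

play_rows([
  [0, 0, 0, 0, 1],
  [0, 0, 0, 0, 1],
  [0, 0, 0, 0, 1],
])

```text
clock: 17.2
eef_pos: [547.2, -254.0, 212.2]
tool_rot: [-3.141, -0.002, 1.886]
force: [1.0, -0.1, 0.1]
width: 0.3
```

```bash
python3 s.py
python3 - <<'E'
from h import *
d=wshot("w8"); cv2.imwrite("pics/w8.png",cv2.resize(d["img"][40:190,190:310],None,fx=4,fy=4,interpolation=cv2.INTER_CUBIC)[...,::-1])
E
```

```text
t 17.2 cass TCP [-58.21   0.33 212.22] F [-0.4  -0.94  0.07] rot [-3.1410e+00 -2.2000e-03  1.8859e+00] T [-0.01 -0.02 -0.04]
```

View pics/w8.png

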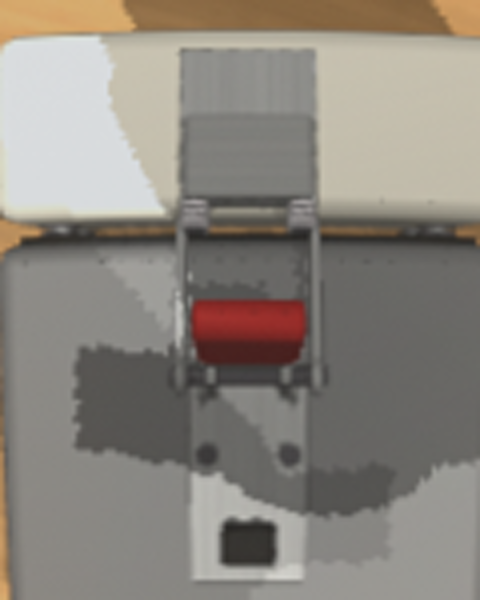

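```bash
cat > pe.py <<'E'
from h import *
from s import C,O
d=dict(np.load("w8.npz"))
pr=lambda P:(wproj(d,C.T@np.array(P)+O)[0]-[190,40])*4+1.6
for L in (0,.05,.1):
    th=1.309+L; print("lever",L,"front tip row",pr([-12+58*np.cos(th)+3*np.sin(th),0,91+58*np.sin(th)-3*np.cos(th)])[1].round(),"back tip",pr([-12+58*np.cos(th)-3*np.sin(th),0,91+58*np.sin(th)+3*np.cos(th)])[1].round())
for e in (0,-.1,-.2,-.25,-.3,-.35,-.4):
    p=lambda x,z,y:pr([-12+x*np.cos(e)-z*np.sin(e),y,105+x*np.sin(e)+z*np.cos(e)])
    print(e,"near",p(40,9.4,15).round(),"far",p(62,9.4,15).round(),p(62,9.4,-15).round())
for x in (20,25,26,27,76,77): print(x,pr([x,40,75]).round())
E
python3 pe.py
```

```text
t 17.25 cass TCP [-5.8310e+01  1.9000e-01  2.1246e+02] F [-0.12 -0.73  0.72] rot [-3.1413e+00 -1.8000e-03  1.8862e+00] T [-0.02 -0.01  0.01]
lever 0 front tip row 300.0 back tip 330.0
lever 0.05 front tip row 314.0 back tip 345.0
lever 0.1 front tip row 329.0 back tip 361.0
0 near [180. 196.] far [181.  97.] [320.  97.]
-0.1 near [181. 194.] far [182.  98.] [318.  99.]
-0.2 near [182. 193.] far [184. 102.] [316. 102.]
-0.25 near [183. 194.] far [184. 105.] [316. 105.]
-0.3 near [183. 195.] far [185. 108.] [315. 109.]
-0.35 near [184. 196.] far [186. 112.] [314. 113.]
-0.4 near [184. 198.] far [186. 117.] [313. 117.]
20 [ 90. 239.]
25 [ 89. 219.]
26 [ 89. 215.]
27 [ 89. 211.]
76 [90. 22.]
77 [90. 18.]
```

Run:
```python
import numpy as np
for t in range(75,186,5):
    r=48+6*(t-75)/105; a=np.radians(t); x=-12+r*np.cos(a)+3*np.sin(a)
    if t<90: x=max(x,-12+58*np.cos(a)+3*np.sin(a))
    print(t,round(x+11,1),round(91+r*np.sin(a)-3*np.cos(a)-25,1))
```

```text
75 16.9 111.6
80 12.0 113.0
85 7.0 114.1
90 2.0 114.9
95 -2.3 115.2
100 -6.6 115.2
105 -11.0 114.8
110 -15.3 114.0
115 -19.5 112.8
120 -23.7 111.3
125 -27.7 109.4
130 -31.6 107.1
135 -35.2 104.5
140 -38.7 101.5
145 -41.9 98.3
150 -44.8 94.7
155 -47.4 90.9
160 -49.6 86.9
165 -51.6 82.7
170 -53.1 78.2
175 -54.2 73.7
180 -55.0 69.0
185 -55.3 64.3
```

play_rows([
  [4, 0, 0, 0, 1],
  [8, 0, 0, 0, 1],
  [9, 0, 0, 0, 1],
  [9, 0, 0, 0, 1],
  [9, 0, 4, 0, 1],
  [9, 0, 8, 0, 1],
  [9, 0, 10, 0, 1],
  [9, 0, 10, 0, 1],
])

```text
clock: 18.05
eef_pos: [518.0, -170.9, 110.4]
tool_rot: [-3.137, -0.002, 1.883]
force: [0.1, -1.1, 0.2]
width: -0.0
```

```bash
python3 s.py
```

```text
t 18.05 cass TCP [ 29.79   2.44 110.39] F [-1.08  0.27  0.21] rot [-3.1370e+00 -2.0000e-03  1.8832e+00] T [ 0.04 -0.03  0.04]
```

play_rows([
  [-0.5, 0, 0, 0, 1],
  [-0.9, 0, 0, 0, 1],
  [-1.1, 0, 0, 0, 1],
  [-1.3, 0, 0, 0, 1],
  [-1.5, 0, -0.1, 0, 1],
  [-1.6, 0, -0.1, 0, 1],
])

```text
clock: 18.65
eef_pos: [524.4, -184.1, 114.0]
tool_rot: [-3.142, -0.003, 1.885]
force: [-1.1, 4.6, 2.2]
width: -0.3
```

```bash
python3 s.py
```

```text
t 18.65 cass TCP [ 15.25   0.36 113.97] F [ 4.74 -0.39  2.23] rot [-3.1415e+00 -2.6000e-03  1.8850e+00] T [-0.1  -1.03 -0.  ]
```

play_rows([
  [-0.3, 0, 0, 0, 1],
  [-0.6, 0, 0, 0, 1],
  [-0.9, 0, -0.1, 0, 1],
  [-1.2, 0, -0.1, 0, 1],
  [-1.2, 0, -0.1, 0, 1],
])

```text
clock: 19.15
eef_pos: [528.5, -196.6, 115.0]
tool_rot: [3.141, -0.001, 1.884]
force: [-0.5, 4.0, 2.9]
width: -0.4
```

```bash
python3 s.py
```

```text
t 19.15 cass TCP [  2.14   0.37 115.  ] F [ 3.99 -0.78  2.92] rot [ 3.1413e+00 -9.0000e-04  1.8844e+00] T [-0.14 -0.84 -0.02]
```

play_rows([
  [-0.3, 0, 0, 0, 1],
  [-0.6, 0, 0, 0, 1],
  [-0.9, 0, 0, 0, 1],
  [-1.2, 0, 0, 0, 1],
  [-1.2, 0, 0, 0, 1],
])

```text
clock: 19.65
eef_pos: [532.1, -207.9, 114.5]
tool_rot: [-3.141, -0.001, 1.884]
force: [1.0, 4.1, -1.8]
width: 0.0
```

```bash
python3 s.py
```

```text
t 19.65 cass TCP [ -9.72   0.47 114.49] F [ 3.57 -2.16 -1.84] rot [-3.1414e+00 -1.0000e-03  1.8845e+00] T [-0.33 -0.87  0.02]
```

play_rows([
  [-0.4, 0, 0, 0, 1],
  [-0.8, 0, 0.1, 0, 1],
  [-1.2, 0, 0.3, 0, 1],
  [-1.5, 0, 0.4, 0, 1],
  [-1.5, 0, 0.4, 0, 1],
])

```text
clock: 20.15
eef_pos: [536.4, -222.1, 110.4]
tool_rot: [-3.141, -0.002, 1.884]
force: [-0.2, 4.6, -0.3]
width: 0.1
```

```bash
python3 s.py
```

```text
t 20.15 cass TCP [-24.53   0.77 110.36] F [ 4.41 -1.24 -0.3 ] rot [-3.1409e+00 -1.5000e-03  1.8844e+00] T [-0.23 -1.    0.  ]
```

play_rows([
  [-0.4, 0, 0.2, 0, 1],
  [-0.8, 0, 0.4, 0, 1],
  [-1.1, 0, 0.6, 0, 1],
  [-1.1, 0, 0.6, 0, 1],
])

```text
clock: 20.55
eef_pos: [539.6, -233.0, 104.5]
tool_rot: [-3.141, -0.001, 1.884]
force: [-1.1, 3.9, 0.9]
width: -0.1
```

```bash
python3 s.py
```

```text
t 20.55 cass TCP [-35.94   1.11 104.46] F [ 4.06 -0.11  0.94] rot [-3.1406e+00 -9.0000e-04  1.8842e+00] T [-0.03 -0.91 -0.01]
```

play_rows([
  [-0.3, 0, 0.3, 0, 1],
  [-0.6, 0, 0.6, 0, 1],
  [-0.9, 0, 1.0, 0, 1],
  [-0.9, 0, 1.0, 0, 1],
])

```text
clock: 20.95
eef_pos: [542.8, -242.8, 94.7]
tool_rot: [-3.141, 0.001, 1.884]
force: [-0.0, 1.7, 0.2]
width: -0.2
```

```bash
python3 s.py
```

```text
t 20.95 cass TCP [-46.21   1.07  94.71] F [ 1.64 -0.49  0.16] rot [-3.1413e+00  1.3000e-03  1.8836e+00] T [ 0.07 -0.31  0.02]
```

play_rows([
  [-0.2, 0, 0.3, 0, 1],
  [-0.4, 0, 0.6, 0, 1],
  [-0.4, 0, 0.7, 0, 1],
])

```text
clock: 21.25
eef_pos: [544.2, -246.6, 87.8]
tool_rot: [3.141, 0.001, 1.884]
force: [-0.6, 2.2, 2.6]
width: 0.1
```

```bash
python3 s.py
```

```text
t 21.25 cass TCP [-50.3    0.86  87.77] F [ 2.31 -0.14  2.56] rot [3.1415e+00 1.3000e-03 1.8836e+00] T [ 0.14 -0.38 -0.03]
```

play_rows([
  [-0.1, 0, 0.3, 0, 1],
  [-0.2, 0, 0.5, 0, 1],
  [-0.2, 0, 0.5, 0, 1],
])

```text
clock: 21.55
eef_pos: [544.8, -248.3, 82.6]
tool_rot: [3.142, 0.001, 1.884]
force: [-0.8, 0.3, 1.6]
width: -0.2
```

```bash
python3 s.py; python3 red.py w9 | tail -1
python3 - <<'E'
from h import *
from s import C,O
from cell import viewer
# cover/housing intensity profile along cassette x at y=+45,-45, z=75, initial vs now, top camera
t0=dict(np.load("top0.npz")); t1=viewer.get_image("top"); np.savez("top1.npz",**t1)
for nm,d in (("t0",t0),("t1",t1)):
    g=cv2.cvtColor(d["img"],cv2.COLOR_RGB2GRAY).astype(np.float32)
    for y in (30,40,50,-40,-50):
        X=np.arange(10,86,2.); P=(C.T@np.c_[X,0*X+y,0*X+75].T).T+O; q=proj(d,P).astype(np.float32)
        print(nm,y,cv2.remap(g,q[:,0],q[:,1],cv2.INTER_LINEAR).ravel().astype(int))
E
```

```text
t 21.55 cass TCP [-52.09   0.8   82.65] F [0.51 0.64 1.58] rot [3.1416e+00 1.1000e-03 1.8838e+00] T [ 0.02 -0.02  0.06]
[([437, 201, 50, 61, 647], [462.7, 228.4]), ([31, 205, 20, 22, 96], [40.0, 211.8]), ([232, 217, 42, 19, 513], [253.4, 224.1]), ([0, 232, 9, 12, 16], [3.7, 236.8]), ([24, 337, 9, 9, 58], [28.3, 340.7])] [([179, 102, 6, 34, 105], [181.7, 119.0]), ([198, 137, 4, 21, 52], [199.8, 146.2]), ([271, 153, 11, 7, 35], [276.5, 156.5]), ([162, 354, 21, 29, 346], [172.3, 367.7])]
t 21.65 cass TCP [-52.11   0.57  82.81] F [ 0.48 -0.09 -0.62] rot [3.1412e+00 1.4000e-03 1.8839e+00] T [0.04 0.04 0.  ]
t0 30 [146 143 134 113  82  50  39  71 123 163 180 181 181 181 181 182 181 181
 181 181 181 181 181 181 181 181 182 181 181 181 181 177 158 123  97  97
 105 111]
t0 40 [146 143 132 111  81  49  38  71 129 166 179 182 181 181 181 181 181 181
 181 181 181 181 182 182 181 181 181 181 181 181 181 176 155 115  97 101
 108 118]
t0 50 [145 142 130 109  78  56  70  99 134 164 179 182 182 182 181 181 181 182
 181 181 181 181 181 181 181 181 181 181 181 181 180 176 156 120  96  97
 106 121]
t0 -
[... 433 characters left out ...]
 104 103  99  95  91  85  79  72  66  63
  60  55]
t1 40 [131 131 130 130 129 129 128 128 127 126 126 125 125 124 124 123 120 114
 107  98  88  78  69  65  62  57  57  57  57  58  62  65  69  75  78  82
  84  85]
t1 50 [136 135 134 133 133 133 132 132 131 129 125 112  98  84  73  67  64  64
  64  64  65  68  74  79  83  85  86  85  84  84  83  83  83  83  82  83
  83  83]
t1 -40 [108 107 101  93  93 122 154 170 177 179 179 180 180 180 180 180 180 180
 181 181 181 181 181 182 182 181 179 172 157 132 104 105 112 114 112 109
 108 109]
t1 -50 [108 108 101  93  97 122 153 170 177 178 179 179 179 179 180 180 180 180
 180 180 181 181 181 181 182 182 180 174 161 138 118 113 114 115 129 147
 154 156]
```

play_rows([
  [-0.1, 0, 0.3, 0, 1],
  [-0.2, 0, 0.5, 0, 1],
  [-0.2, 0, 0.5, 0, 1],
])

```text
clock: 22.0
eef_pos: [545.5, -249.4, 77.6]
tool_rot: [3.141, -0.0, 1.884]
force: [-0.1, 0.1, 0.6]
width: -0.3
```

```bash
python3 s.py
```

```text
t 22.0 cass TCP [-53.31   0.48  77.61] F [0.16 0.06 0.63] rot [ 3.1414 -0.      1.8842] T [-0.07 -0.06  0.02]
```

play_rows([
  [-0.1, 0, 0.2, 0, 1],
  [-0.1, 0, 0.4, 0, 1],
  [-0.1, 0, 0.4, 0, 1],
])

```text
clock: 22.3
eef_pos: [545.7, -250.5, 73.6]
tool_rot: [-3.142, 0.0, 1.884]
force: [-0.6, -0.5, -0.7]
width: 0.5
```

```bash
python3 s.py
```

```text
t 22.3 cass TCP [-54.49   0.67  73.61] F [-0.26  0.69 -0.66] rot [-3.1416e+00  3.0000e-04  1.8842e+00] T [-0.04  0.04 -0.05]
```

play_rows([
  [0, 0, 0.1, 0, 1],
  [0, 0, 0.2, 0, 1],
  [0, 0, 0.2, 0, 1],
])

```text
clock: 22.6
eef_pos: [545.7, -250.7, 71.9]
tool_rot: [3.141, 0.001, 1.884]
force: [-0.2, 0.1, 0.0]
width: 0.1
```

play_rows([
  [0, 0, 0.1, 0, 1],
  [0, 0, 0.2, 0, 1],
  [0, 0, 0.2, 0, 1],
])

```text
clock: 22.9
eef_pos: [545.8, -250.8, 71.1]
tool_rot: [3.141, 0.0, 1.884]
force: [-1.4, 1.6, 11.1]
width: 0.3
```

```bash
python3 s.py
```

```text
t 22.9 cass TCP [-54.74   0.65  71.12] F [ 1.95  0.86 11.08] rot [3.1407e+00 4.0000e-04 1.8838e+00] T [ 0.33 -0.36 -0.  ]
```

play_rows([
  [0, 0, 0.05, 0, 1],
  [0, 0, 0.1, 0, 1],
  [0, 0, 0.1, 0, 1],
])

```text
clock: 23.2
eef_pos: [545.8, -250.8, 71.0]
tool_rot: [3.14, 0.0, 1.884]
force: [-4.1, 1.3, 17.3]
width: 0.1
```

```bash
python3 s.py
```

```text
t 23.2 cass TCP [-54.75   0.66  70.98] F [ 2.51  3.45 17.32] rot [3.1403e+00 3.0000e-04 1.8838e+00] T [ 0.61 -0.76  0.06]
```

play_rows([
  [0, 0, -0.3, 0, 1],
  [0, 0, -1, 0, 1],
  [0, 0, -6, 0, 1],
  [0, 0, -11, 0, 1],
  [0, 0, -14, 0, 1],
  [0, 0, -14, 0, 1],
  [0, 0, -14, 0, 1],
  [0, 0, -14, 0, 1],
])

```text
clock: 24.0
eef_pos: [544.7, -249.6, 207.4]
tool_rot: [-3.14, -0.002, 1.884]
force: [-0.3, -0.2, -0.4]
width: -0.1
```

```bash
python3 s.py
python3 - <<'E'
from h import *
d=wshot("wa"); cv2.imwrite("pics/wa.png",cv2.resize(d["img"][40:235,190:310],None,fx=3,fy=3,interpolation=cv2.INTER_CUBIC)[...,::-1])
E
```

```text
t 24.0 cass TCP [-53.28   1.36 207.43] F [-0.11  0.36 -0.44] rot [-3.1395e+00 -2.1000e-03  1.8843e+00] T [0.01 0.05 0.01]
```

View pics/wa.png

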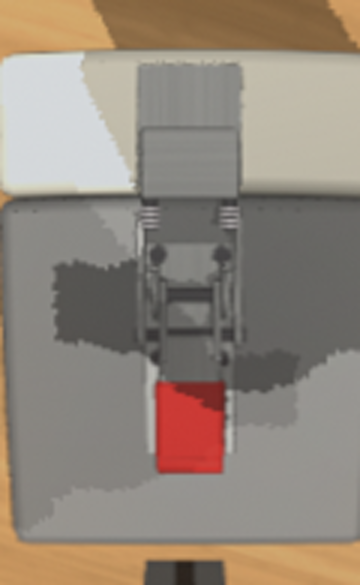

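Run:
```python
from h import *
from s import C,O
d=dict(np.load("wa.npz")); pr=lambda P:((wproj(d,C.T@np.array(P)+O)[0]-[190,40])*3+1).round(1)
for L in (1.5,1.6,1.7,1.8,1.85,1.9):
    th=1.309+L; print(L,[pr([-12+58*np.cos(th)+3*np.sin(th),y,91+58*np.sin(th)-3*np.cos(th)]) for y in (10,-10)])
for x in (20,21,22): print(x,pr([x,40,75]),pr([x+50,40,75]))
e0=-.3
for e in (-.2,-.1,0,.1): 
    for L in (1.83,): 
        th=np.pi/2+L; c=np.array([-12+14*np.cos(th),91+14*np.sin(th)]); print(e,"nose z",c[1]+58*np.sin(e)-5.6*np.cos(e))
from cell import viewer
from fit import T
t0=dict(np.load("top0.npz")); t1=viewer.get_image("top"); s0=dict(np.load("side0.npz")); s1=viewer.get_image("side")
def cen(im,roi,lo,hi):
    x,y,w,h=roi; m=cv2.inRange(cv2.cvtColor(im[y:y+h,x:x+w],cv2.COLOR_RGB2HSV),lo,hi); M=cv2.moments(m,True); return M["m00"],M["m10"]/max(M["m00"],1)+x,M["m01"]/max(M["m00"],1)+y
for d in (t0,t1): print("tape",cen(d["img"],(255,220,55,50),(22,60,120),(32,160,255)))
for n,roi in (("soap",(268,122,30,28)),("cup",(238,130,28,30))): print(n,"mean abs diff",np.abs(t0["img"][roi[1]:roi[1]+roi[3],roi[0]:roi[0]+roi[2]].astype(int)-t1["img"][roi[1]:roi[1]+roi[3],roi[0]:roi[0]+roi[2]]).mean())
for n,roi in (("cup",(198,176,34,36)),("soap",(218,164,22,26)),("tape",(300,200,55,52))): print("side",n,np.abs(s0["img"][roi[1]:roi[1]+roi[3],roi[0]:roi[0]+roi[2]].astype(int)-s1["img"][roi[1]:roi[1]+roi[3],roi[0]:roi[0]+roi[2]]).mean().round(2))
```

```text
t 24.05 cass TCP [-53.31   1.43 207.2 ] F [ 0.33 -0.53  0.45] rot [-3.1391e+00 -2.2000e-03  1.8842e+00] T [0.03 0.05 0.02]
1.5 [array([157.3, 478. ]), array([223.1, 478.1])]
1.6 [array([157.9, 478.5]), array([222.3, 478.6])]
1.7 [array([158.4, 477.1]), array([221.6, 477.2])]
1.8 [array([159., 474.]), array([220.9, 474.1])]
1.85 [array([159.2, 471.8]), array([220.5, 471.9])]
1.9 [array([159.5, 469.3]), array([220.2, 469.4])]
20 [ 68.6 193.2] [68.1 45. ]
21 [ 68.5 190.2] [68.1 42.1]
22 [ 68.5 187.2] [68.1 39.2]
-0.2 nose z 70.40045326279018
-0.1 nose z 76.0492857937417
0 nose z 81.81164728481468
0.1 nose z 87.62996212477377
tri [ 620.8 -278.6   69.8] [0.8 0.8] t75 [ 619.3 -278.1   75. ] s75 [ 618.7 -274.1   75. ]
tri [ 503.1 -315.4   69.4] [0.9 0.9] t75 [ 502.1 -314.7   75. ] s75 [ 501.7 -310.1   75. ]
tri [ 463.  -203.    63.2] [2. 2.] t75 [ 464.8 -201.2   75. ] s75 [ 457.5 -195.8   75. ]
tri [ 585.5 -164.2   59.2] [1. 1.] t75 [ 582.7 -164.1   75. ] s75 [ 578.7 -153.6   75. ]
top (np.float64(4.113629683068865), 1, np.float64(1.8793402406377253), array([ 529.32278352, -199.04389423]))
side (np.float64(3.7628482594877823), 1, np.float64(1.9013055035296096), array([ 525.37596093, -193.20293753]))
tri (np.float64(4.35014818282103), 1, np.float64(1.8834176688502744), array([ 530.03548868, -199.87195302]))
rest [ 546.2 -252.5   87. ]
redtop [ 530.5 -206.   145. ]
cup [ 626.3 -137.4   49. ]
tape [ 398.1 -202.4   25. ]
soap [ 642.5 -202.7   20. ]
[([267, 152, 11, 4, 32], array([272.2, 153.4])), ([163, 354, 20, 28, 312], array([172.3, 367.7]))]
[([362, 0, 5, 5, 19], array([364.4,   2.1])), ([286, 179, 5, 10, 31], array([287.8, 183.7])), ([105, 203, 20, 11, 153], array([114.7, 208. ]))]
tape (542.0, 281.3468634686347, 246.4391143911439)
tape (0.0, 255.0, 220.0)
soap mean abs diff 4.097619047619047
cup mean abs diff 5.647619047619048
side cup 7.33
side soap 8.68
side tape 6.58
```

```bash
python3 -c "
from cell import order; print(order.finish_job())"
```

```text
the job is handed in; nothing more can be done
None
```

The latch is closed, the cover is drawn shut, and the job is handed in at about 24 s of the 72 s allowed. No verdict was reported.

- **Lever forward:** I pushed the lever forward until it met its stop, at about 8 N.
- **Claw:** I pressed it down to a hard stop with 21 N at the tool. A wrist picture put it at about -0.38 rad elevation, which is caught, with the lever still at 0.
- **Swing back:** I swung the lever back over centre with 3 to 5 N in the readings between moves. I then seated it with up to 17 N, where it met a stiff stop, taken to be the rest.
- **Last checks, with the tool lifted clear:** the lever reads about 1.85 rad and the cover edge is at about 20 mm.
- **Not measured at the end:** I did not measure the claw's pull or its nose height after closing. That it holds is inferred from the cover being shut.

**What disagreed:**
- **Fingertip reach:** with the fingers shut, the fingertips stood about 25 mm behind the TCP, not 11 mm ahead as `ctrl.tip_reach` says. My first push therefore passed above the lever without touching it. I measured the offset from the pictures and used it from then on.
- **Swing resistance:** it stayed well below the 14 N peak in the text. The cover still moved about 7 mm, to shut.
- **Bystanders:** my tape-roll check in the top view failed at the end, giving no pixels, probably because the arm hid it. The cup, soap and tape patches showed only small picture differences, and I felt no unexpected contact.

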